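# Fit the keyed shaft into the pulley hub and hold it home

### The job

Take the shaft with the red grip out of the rack and push it down into the bore of the belt pulley, turning it until its key slips into the keyway, then keep pushing against the spring ejector until its collar sits down on the hub. Finish while still holding the shaft pressed fully home, since it springs back up if let go. Leave the blue shaft in the rack, and do not disturb the vial or the metal bar beside the fixture.

Things in the scene. Friction and masses are not known exactly. Their poses are not given: they have to be found in the camera images.
- shaft_grip (a point): Centre of the red grip of the keyed steel shaft (loose, 140 to 240 g, upright in the rack; z = shaft axis, up). The grip is a flat upright wing 16 mm thick along x (pinch it across this), 36 mm wide along y, 32 mm high. Under it is a round collar, 40 mm across, 6 mm thick; the collar's underside is 22 mm below this point.
- shaft_tip (a point): Centre of the shaft's lower end, 62 mm below shaft_grip. The shaft is 20 mm round and reaches 40 mm below the collar's underside; the last 4.5 mm is chamfered to 13 mm.
- key_end (a point): Lower end of the brass key on the shaft's side: 12 mm above the tip, so the lowest 12 mm is a plain round pilot; 12 mm off the axis along shaft_grip's -x. The key is 6 mm wide, stands 4 mm out of the shaft and runs up to the collar, below the white line painted on the collar's top.
- plain_grip (a point): Centre of the blue grip of the other shaft, same size but without a key or white line; it stays in the rack.
- rack: Fixed grey plastic block 58 x 150 x 50 mm (x, y, z; origin under its centre); two upright 33 mm holes at y = -45 and +45 mm, 45 mm deep, each hold one shaft, hanging by its collar on the block's top; which is in which varies. Lift a shaft at least 45 mm to clear. A tall fixed microscope stands just behind (its front near x = 0.52, y -0.04 to 0.16): cross to the fixture in front of it.
- fixture: Fixed fixture, origin under its centre, z up: steel base plate 115 x 100 x 15 mm with a black toothed belt pulley on top (70 mm wide, up to 52 mm above the table) whose aluminium hub, 48 mm across, rises to 75 mm. Hub and pulley are braked: pressing and turning the shaft on the hub does not move them.
- hub_mouth (a point): Centre of the 22 mm bore at the hub's top face, fixture's axes, z up. One keyway, 10 mm wide, 4.5 mm deep, runs down from the top face; its direction is not measured: within 0.6 rad either side of the fixture's -x. Shaft_grip is 50 mm above this point while the key rides on the face, drops when the key is within 0.15 rad of the keyway, and is 22 mm above it fully home, collar on hub.
- ejector (a joint): Travel in m of the brass spring ejector in the bore: 0 at rest, when its top is 30 mm below the hub's face, growing as the shaft pushes it down; 0.010 with the shaft fully home. The spring takes 4 N to start and 10 N at home, more than the shaft's weight.
- vial_mid (a point): Middle of a small vial with a blue cap, 23 mm across, 51 mm high, upright on the table near the fixture, loose; to be left alone.
- bar_mid (a point): Middle of a grey metal spare bar, 22 x 60 x 27 mm, lying on the table near the fixture, loose; to be left alone.

How it is judged:
On the way, in this order (a step that is already met when the one before it is completed fails the run):
1. the red-gripped shaft is lifted clear of the rack (height (world z) of shaft_grip above 0.115 m and contact force between shaft and rack below 0.1 N), for 0.1 s.
2. the key has slipped into the keyway: the shaft is at least 18 mm down the bore (z of shaft_grip in the frame of hub_mouth below 0.044 m and horizontal distance between shaft_grip and hub_mouth below 0.006 m), for 0.1 s.
At the end, for the whole second after the job is handed in: The red-gripped shaft is in the hub, upright (within 0.08 rad) and centred (within 4 mm), its collar within 2.5 mm of the hub's face and the ejector pushed down more than 7.5 mm; the gripper is still on it with more than 3 N, and it is at rest; the blue shaft is still in the rack (z of shaft_grip in the frame of hub_mouth below 0.0245 m and horizontal distance between shaft_grip and hub_mouth below 0.004 m and angle between shaft_grip's own z axis and vertical below 0.08 rad and value of joint ejector above 0.0075 m and contact force between the fingers and shaft above 3 N and linear speed of shaft below 0.02 m/s and horizontal distance between plain_grip and rack below 0.06 m and height (world z) of plain_grip below 0.08 m); the arm keeps its last pose, push and grip.
It fails at once if the blue shaft is lifted out of its seat in the rack (height (world z) of plain_grip above 0.09 m).
It fails at once if the vial is knocked over or moved more than 2 cm (distance of vial_mid from where it was at the start of the episode above 0.02 m or angle between vial_mid's own z axis and vertical above 0.5 rad).
It fails at once if the metal bar is moved more than 2 cm (distance of bar_mid from where it was at the start of the episode above 0.02 m).
It also fails if it takes over 42 s, if anything falls off the work surface, if the arm or the gripper's body presses on something with over 40 N, if the wrist force passes 120 N, or if a joint passes its speed limit or range.

### The arm

A 6-joint arm with a two-finger parallel gripper is mounted at the origin on a cart in front of the work surface, level with it; the furniture and walls round the work are solid. World frame = base frame: x ahead of the robot, y to its left, z up, the work surface at z = 0. Lengths are in m, angles in rad, forces in N, time in s.
With the tool pointing down it reaches from about 0.325 to 0.75 m from the base axis. Payload 7.6 kg.
Tool frame: the origin (TCP) lies at the very end of the fingers, on their centre line; the grasp point (between the pads) lies 19 mm behind it (pinch_z is the distance from the TCP to the grasp point, in m); z points along the fingers, y is the line along which they close (so a half turn about z gives the same grasp; the last joint's range is limited). The gripper opens to 85 mm and grips with 20 to 120 N. Pads are 22 mm wide; open, the fingers measure 114 mm over their backs; the gripper's body (76 mm by 85 mm) begins 54 mm behind the grasp point. The pads swing forward as they close: fully open they stand 13 mm farther back than shut.
Start: joints at [-1.289, 0.052, 1.401, -0, 1.689, -0.07], TCP at [0.181, -0.493, 0.209] pointing down, gripper open.
Joint ranges: [-2.9, 2.9], [-0.91, 2.17], [0.12, 2.37], [-1.06, 4.2], [0.26, 2.73], [-2.93, 2.93]. Speed limits (rad/s): [2.57, 2.57, 3.01, 3.14, 3.14, 3.14].

### API

Orientations are given as a unit quaternion [w, x, y, z].
In Python, from station import read_state, get_image, job_done, spot_in, silhouettes, pinch_z gives the robot as it stands.
- The arm moves only by the shell command python3 -m inch 'ROWS' [FORCE]. ROWS is text: rows parted by semicolons, each of 7 numbers parted by spaces: the turn, a rotation vector about the tool's x, y, z as a fraction of full scale, then the shift along the tool's x, y, z as a fraction of full scale, then the closure, from 0 (fully open) to 1 (shut). In form: ax ay az x y z hand; .... A call has 1 to 10 rows; each row shifts and turns the commanded pose from where the row before left it, along the tool's axes as they then stand; what a row does not reach is not made up. Full scale, the value 1, is 4 cm for a shift and 0.12 rad for a turn. A row lasts 1/8 s, in which the tool goes at most 62.5 mm and 10.7 degrees, less where a joint would pass 70% of its speed; a pose out of reach is approached as far as the arm can. A call with a number of a shift or a turn outside -1 to 1 is refused whole. A call with a gripper value outside its range is refused whole. The fingers move at their own pace and stop on an object; FORCE is the grip in N (left out, the last holds). Time passes only in rows, so rows that do not move let the fingers close. It gives the time, the measured TCP pose, the force, the opening and the grip force at its end, in the units of the state.
- read_state(): the state, without advancing time (a new reading comes with each control period).
- get_image(name): name is "scene" or "top" or "wrist"; returns a dict with "frame" (420x560x3 uint8, blue, green, red), "depth" (420x560 float32, m along the optical axis (not along the pixel's ray), 0 where there is no reading), "fx", "fy", "cx", "cy" (pixels), "cam_to_world" (4x4, takes a point from camera to world coordinates); the wrist camera has in their place "mount" (4x4, takes a point from camera to tool coordinates, whose origin is the TCP and whose axes are the flange's). Camera axes: x right, y up, looking along -z (the intrinsics and any distortion apply to the point x, -y, -z); pixel columns grow to the right and rows downward; lengths in m; the calibration is good to about 2 mm. A picture is of the moment at which its call begins: read the wrist's pose just before it.
- job_done(): hands the job in; it is judged then, once.
Trained networks look in a picture, given as the dict that the camera call returned (one of the last four; its "shot" number tells which), for a name from the list of things; names that differ only in an ending like _2 or _b are one class to them, and where a whole thing is asked for, a point or a joint stands for the part that bears it (a point fixed in the world has none). Each returns a list of dicts, best first, with "p" (0 to 1); they miss things now and then, are a little off and sometimes report something else, mostly with a low value. They report only what shows in the picture. A call takes as long as a camera call.
- spot_in(picture, name): "point" ([column, row] in pixels, amid what is visible of it).
- silhouettes(picture, name): "pixels" (420x560 bool, what is visible of it) and "point" ([column, row] in pixels, amid what is visible of it).
The state is a dict: "t": time; "joint_positions": joint angles; "qvel": joint speeds; "joint_efforts": joint torques, N m; "position": TCP position; "orientation": TCP orientation; "wrist_force": force on the tool from outside, world axes, zero at the start; "moment": the same for the moment, N m; "finger_gap": finger opening in m; "gripper_force": force on a finger pad.
Only numpy, scipy, OpenCV 4.12 (cv2) and the standard library are available. Lean on these libraries where they do the work, as an engineer would, in place of code of your own. Each camera call takes 0.05 s, during which the arm holds its last target. There are 200 camera calls.

## Working session

There is one attempt and no reset: what is moved stays moved. The work goes in short steps, Python scripts to look and compute and a shell command to move; the robot and the scene stay as the last step left them, time stands still between calls to the robot, and variables do not carry over. Pictures are saved under pics/ and viewed, at most 10 in all, crops included, and the job is handed in when it is done.

```bash
ls; mkdir -p pics
cat > h.py <<'E'
import numpy as np, cv2
from station import *
from scipy.spatial.transform import Rotation as R
def tool():
    s=read_state(); T=np.eye(4); q=s["orientation"]; T[:3,:3]=R.from_quat([q[1],q[2],q[3],q[0]]).as_matrix(); T[:3,3]=s["position"]; return T
def shot(n):
    T=tool(); p=get_image(n)
    p["M"]=p["cam_to_world"] if n!="wrist" else T@np.array(p["mount"]); p["M"]=np.array(p["M"]); return p
def w(p,c,r,d):  # world of pixel at depth
    return (p["M"]@np.array([(c-p["cx"])/p["fx"]*d,-(r-p["cy"])/p["fy"]*d,-d,1]))[:3]
def cloud(p,m):
    r,c=np.nonzero(m&(p["depth"]>0)); d=p["depth"][r,c]
    P=np.stack([(c-p["cx"])/p["fx"]*d,-(r-p["cy"])/p["fy"]*d,-d,0*d+1]); return (p["M"]@P)[:3].T
def px(p,X):
    v=np.linalg.inv(p["M"])@np.r_[X,1]; return np.array([p["cx"]+p["fx"]*v[0]/-v[2],p["cy"]-p["fy"]*v[1]/-v[2]])
E
python3 - <<'E'
from h import *
ims=[]
for n in ["scene","top"]:
    p=shot(n); cv2.imwrite(f"pics/{n}0.png",p["frame"]); print(n,[k for k in p],p["fx"],p["M"].round(3).tolist())
    for o in ["shaft_grip","plain_grip","rack","fixture","vial_mid","bar_mid"]:
        for s in silhouettes(p,o)[:2]:
            C=cloud(p,s["pixels"])
            if len(C): print(o,round(s["p"],2),np.round(s["point"]),len(C),np.median(C,0).round(3),np.percentile(C,3,0).round(3),np.percentile(C,97,0).round(3))
E
```

```text
pics
scene ['frame', 'depth', 'fx', 'fy', 'cx', 'cy', 'cam_to_world', 'shot', 'M'] 383.2995496505674 [[-0.873, 0.318, -0.369, 0.149], [-0.487, -0.58, 0.653, 0.639], [-0.007, 0.75, 0.662, 0.765], [0.0, 0.0, 0.0, 1.0]]
shaft_grip 0.56 [291. 256.] 258 [0.426 0.09  0.071] [0.414 0.068 0.053] [0.443 0.101 0.091]
plain_grip 0.85 [270. 282.] 302 [0.432 0.178 0.072] [0.42  0.156 0.052] [0.448 0.191 0.09 ]
rack 0.62 [280. 286.] 1306 [0.417 0.148 0.049] [0.402 0.063 0.005] [0.464 0.203 0.054]
fixture 0.87 [294. 202.] 1113 [ 0.532 -0.139  0.019] [ 0.486 -0.196  0.003] [ 0.603 -0.102  0.078]
vial_mid 0.67 [320. 181.] 90 [ 0.505 -0.266  0.035] [ 0.497 -0.276  0.007] [ 0.516 -0.26   0.055]
top ['frame', 'depth', 'fx', 'fy', 'cx', 'cy', 'cam_to_world', 'shot', 'M'] 416.4372851591652 [[-0.016, 0.99, -0.142, 0.403], [-1.0, -0.018, -0.009, -0.052], [-0.011, 0.142, 0.99, 0.941], [0.0, 0.0, 0.0, 1.0]]
shaft_grip 0.8 [217. 256.] 310 [0.433 0.08  0.058] [0.417 0.064 0.049] [0.453 0.097 0.089]
plain_grip 0.73 [178. 252.] 301 [0.44  0.168 0.064] [0.424 0.153 0.052] [0.456 0.187 0.089]
rack 0.74 [201. 255.] 1320 [0.434 0.122 0.049] [0.407 0.052 0.03 ] [0.465 0.197 0.052]
fixture 0.63 [328. 204.] 2240 [ 0.54  -0.157  0.016] [ 0.491 -0.21   0.011] [ 0.602 -0.109  0.076]
vial_mid 0.66 [330. 203.] 2206 [ 0.54  -0.156  0.016] [ 0.491 -0.209  0.012] [ 0.602 -0.109  0.076]
vial_mid 0.46 [383. 217.] 109 [ 0.507 -0.268  0.047] [ 0.499 -0.279  0.007] [ 0.516 -0.262  0.053]
bar_mid 0.66 [336. 151.] 295 [ 0.663 -0.176  0.013] [ 0.652 -0.204 -0.001] [ 0.679 -0.149  0.027]
```

Run:
```python
import cv2,numpy as np
a=cv2.imread("pics/top0.png")[110:310,140:420];b=cv2.imread("pics/scene0.png")[150:330,200:400]
a=cv2.resize(a,None,fx=2.8,fy=2.8)[:, :784];cv2.imwrite("pics/topc.png",a)
cv2.imwrite("pics/scenec.png",cv2.resize(b,None,fx=3.3,fy=3.3))
```

```text
(no output)
```

View pics/topc.png

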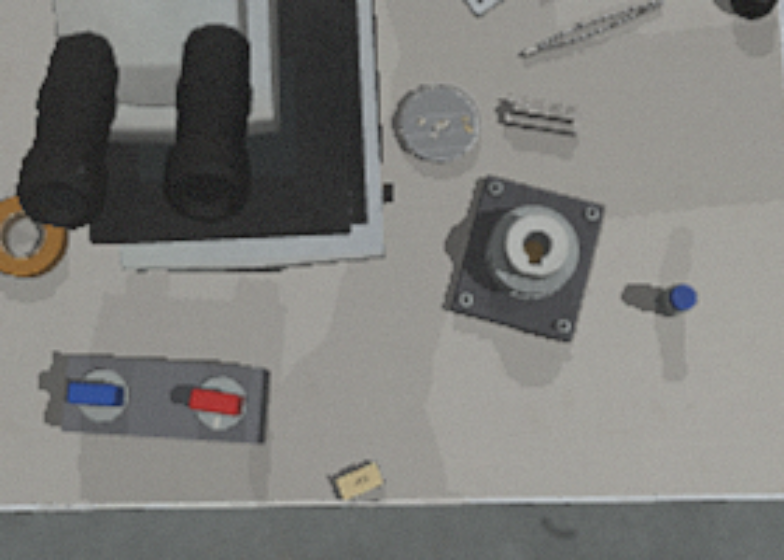

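View pics/scenec.png

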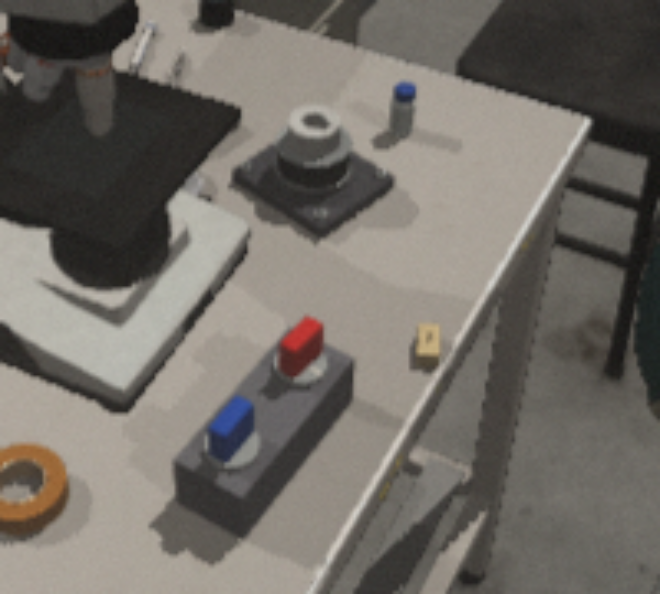

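Run:
```python
from h import *
s=read_state(); print(s["position"],s["orientation"],s["joint_positions"],pinch_z, s["wrist_force"])
print(tool().round(3))
for n in ["top","scene"]:
    p=shot(n); hsv=cv2.cvtColor(p["frame"],cv2.COLOR_BGR2HSV)
    m={}
    f=p["frame"].astype(int); red=(f[...,2]>f[...,1]+50)&(f[...,2]>f[...,0]+50)
    C=cloud(p,red); C=C[(abs(C[:,0]-.43)<.05)&(abs(C[:,1]-.08)<.05)]; print(n,"top z",np.percentile(C[:,2],[50,90,98]).round(4)); t=C[C[:,2]>np.percentile(C[:,2],98)-.006]
    print("grip",len(t),t.mean(0).round(4),cv2.minAreaRect((t[:,:2]*1000).astype(np.float32)))
    A=cloud(p,np.ones_like(red)); 
    h=A[(abs(A[:,0]-.54)<.05)&(abs(A[:,1]+.155)<.05)&(A[:,2]>.068)]
    print("hub",len(h),np.median(h[:,2]),cv2.minEnclosingCircle((h[:,:2]*1000).astype(np.float32)),h.min(0),h.max(0))
    r=A[(abs(A[:,0]-.435)<.06)&(abs(A[:,1]-.125)<.12)&(abs(A[:,2]-.05)<.004)]
    print("rack",cv2.minAreaRect((r[:,:2]*1000).astype(np.float32)))
```

```text
[ 0.18096426 -0.49285178  0.20934259] [5.20816627e-05 9.84562753e-01 1.75031949e-01 1.89093909e-05] [-1.28925677e+00  5.21889268e-02  1.40067338e+00  2.68146734e-05
  1.68862278e+00 -7.03337301e-02] 0.0187 [-1.48287737  1.01694366  0.14356445]
[[ 0.939  0.345  0.     0.181]
 [ 0.345 -0.939 -0.    -0.493]
 [ 0.     0.    -1.     0.209]
 [ 0.     0.     0.     1.   ]]
top top z [0.0869 0.0887 0.0895]
grip 123 [0.4326 0.0817 0.087 ] ((432.7501525878906, 82.12410736083984), (35.265201568603516, 14.319100379943848), 79.6694564819336)
hub 316 0.07457055850317051 ((546.7310180664062, -159.9160919189453), 24.374954223632812) [ 0.52485394 -0.18343588  0.06801149] [ 0.57039974 -0.13663656  0.07881364]
rack ((437.00726318359375, 126.65406799316406), (150.6852264404297, 57.90013885498047), 85.59783172607422)
scene top z [0.089  0.0906 0.0913]
grip 71 [0.4303 0.084  0.089 ] ((430.7483825683594, 82.65634155273438), (35.1772575378418, 14.784966468811035), 84.27250671386719)
hub 155 0.07666905015215086 ((547.1859130859375, -158.6951141357422), 25.7392635345459) [ 0.52225382 -0.18263461  0.06811803] [ 0.56848417 -0.13368436  0.08054988]
rack ((435.1610107421875, 127.746337890625), (151.6259307861328, 59.778629302978516), 85.7608871459961)
```

```bash
python3 -m inch '0 0 -1 0 0 0 0;0 0 -1 0 0 0 0;0 0 -1 0 0 0 0;0 0 -1 0 0 0 0;0 0 -1 0 0 0 0;0 0 -1 0 0 0 0;0 0 -1 0 0 0 0;0 0 -1 0 0 0 0;0 0 -1 0 0 0 0' 30 && python3 -m inch '0 0 0 .94 .266 0 0;0 0 0 .94 .266 0 0;0 0 0 .94 .266 0 0;0 0 0 .94 .266 0 0;0 0 0 .94 .266 0 0;0 0 0 .94 .266 0 0;0 0 0 .94 .266 0 0;0 0 0 .94 .266 0 0'
```

```text
t: 1.92
position: [0.1809, -0.4929, 0.2093]
orientation: [0.0, 0.753, 0.658, -0.0]
wrist_force: [-0.1, -0.1, -1.3]
finger_gap: 0.0855
gripper_force: 0.0
t: 2.92
position: [0.3072, -0.2056, 0.2095]
orientation: [0.0, 0.755, 0.656, 0.0]
wrist_force: [-0.2, -0.0, -1.0]
finger_gap: 0.0854
gripper_force: 0.0
```

```bash
python3 -c "
from h import *
print(tool().round(4),read_state()['joint_positions'])"
```

```text
[[ 1.388e-01  9.903e-01  6.000e-04  3.072e-01]
 [ 9.903e-01 -1.388e-01 -5.000e-04 -2.056e-01]
 [-4.000e-04  6.000e-04 -1.000e+00  2.095e-01]
 [ 0.000e+00  0.000e+00  0.000e+00  1.000e+00]] [-6.89689712e-01 -4.06499222e-01  1.80326798e+00 -7.52165402e-06
  1.74407510e+00 -5.50467720e-01]
```

Moving as predicted; the rest of the way, then a close look.

```bash
python3 -m inch '0 0 0 .94 .266 0 0;0 0 0 .94 .266 0 0;0 0 0 .94 .266 0 0;0 0 0 .94 .266 0 0;0 0 0 .94 .266 0 0;0 0 0 .94 .266 0 0;0 0 0 .94 .266 0 0;0 0 0 .94 .266 0 0;0 0 0 0 0 0 0;0 0 0 0 0 0 0'
cat > g.py <<'E'
from h import *
T=tool(); p=shot("wrist"); f=p["frame"].astype(int)
red=((f[...,2]>f[...,1]+50)&(f[...,2]>f[...,0]+50))
C=cloud(p,red); C=C[(abs(C[:,0]-.43)<.05)&(abs(C[:,1]-.08)<.05)]
zt=np.percentile(C[:,2],95); t=C[C[:,2]>zt-.005]
print(T.round(4)); print("ztop",zt, len(t),t.mean(0).round(4),cv2.minAreaRect((t[:,:2]*1000).astype(np.float32)))
cv2.imwrite("pics/wrist1.png",p["frame"])
E
python3 g.py
```

```text
t: 4.18
position: [0.4327, 0.079, 0.2092]
orientation: [0.0, 0.754, 0.656, -0.0]
wrist_force: [-0.1, -0.3, -0.7]
finger_gap: 0.0851
gripper_force: 0.0
[[ 1.384e-01  9.904e-01 -2.000e-04  4.327e-01]
 [ 9.904e-01 -1.384e-01 -4.000e-04  7.900e-02]
 [-5.000e-04 -2.000e-04 -1.000e+00  2.092e-01]
 [ 0.000e+00  0.000e+00  0.000e+00  1.000e+00]]
ztop 0.08890251332009202 792 [0.4319 0.085  0.0875] ((431.8564758300781, 84.56494903564453), (35.31490707397461, 15.69433879852295), 81.1575927734375)
```

View pics/wrist1.png

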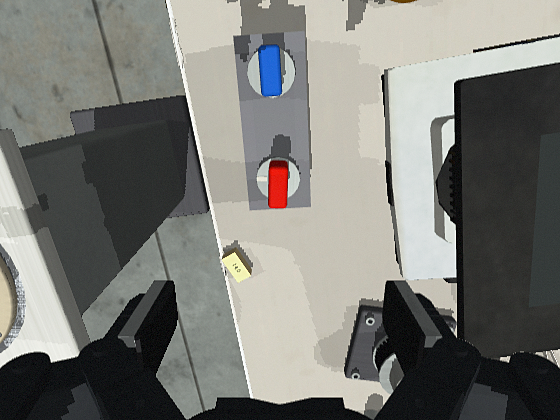

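```bash
python3 -m inch '0 0 0 .11 -.03 .9 0;0 0 0 0 0 .9 0;0 0 0 0 0 .9 0;0 0 0 0 0 .7 0;0 0 0 0 0 .3 0;0 0 0 0 0 0 .5;0 0 0 0 0 0 .8;0 0 0 0 0 0 1;0 0 0 0 0 0 1;0 0 0 0 0 0 1' 80; python3 -m inch '0 0 0 0 0 0 1;0 0 0 0 0 0 1;0 0 0 0 0 0 1;0 0 0 0 0 0 1'
```

```text
t: 5.48
position: [0.4326, 0.084, 0.0622]
orientation: [0.0, 0.754, 0.656, 0.0]
wrist_force: [-3.2, 0.4, 6.1]
finger_gap: 0.0124
gripper_force: 78.3
t: 5.98
position: [0.4326, 0.084, 0.0622]
orientation: [0.0, 0.754, 0.656, 0.0]
wrist_force: [-2.4, 0.6, 6.0]
finger_gap: 0.0127
gripper_force: 78.3
```

```bash
python3 -m inch '0 0 0 0 0 -.4 1;0 0 0 0 0 -.6 1;0 0 0 0 0 -.6 1;0 0 0 0 0 -.6 1;0 0 0 0 0 -.6 1;0 0 0 0 0 -.3 1;0 0 0 0 0 0 1;0 0 0 0 0 0 1'
python3 - <<'E'
from h import *
print(tool().round(4))
o=[]
for n in ["scene","top"]:
    p=shot(n); f=p["frame"].astype(int)
    red=((f[...,2]>f[...,1]+50)&(f[...,2]>f[...,0]+50)); C=cloud(p,red); C=C[(abs(C[:,0]-.43)<.05)&(abs(C[:,1]-.08)<.05)]
    print(n,len(C),np.percentile(C,[2,50,98],axis=0).round(4).tolist() if len(C) else 0)
    c,r=px(p,[.433,.084,.12]).astype(int); o.append(cv2.resize(p["frame"][max(r-60,0):r+60,max(c-60,0):c+60],(390,390)))
cv2.imwrite("pics/lift.png",np.hstack(o))
E
```

```text
t: 6.98
position: [0.4318, 0.0838, 0.1842]
orientation: [-0.0, 0.755, 0.656, -0.001]
wrist_force: [-0.1, 0.2, -1.5]
finger_gap: 0.0123
gripper_force: 78.4
[[ 1.386e-01  9.904e-01 -1.800e-03  4.318e-01]
 [ 9.904e-01 -1.386e-01 -3.000e-04  8.380e-02]
 [-5.000e-04 -1.700e-03 -1.000e+00  1.842e-01]
 [ 0.000e+00  0.000e+00  0.000e+00  1.000e+00]]
scene 29 [[0.4254, 0.0796, 0.1971], [0.4336, 0.0954, 0.211], [0.439, 0.0993, 0.213]]
top 0 0
```

View pics/lift.png

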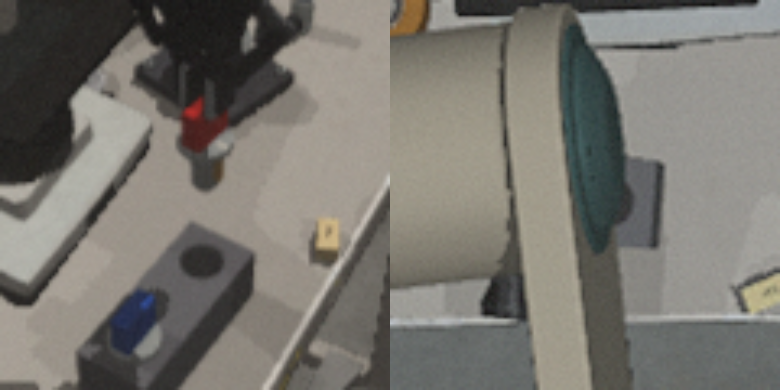

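```bash
python3 -m inch '0 0 0 -.6 .084 0 1;0 0 0 -.9 .126 0 1;0 0 0 -.9 .126 0 1;0 0 0 -.9 .126 0 1;0 0 0 -.9 .126 0 1;0 0 0 -.9 .126 0 1;0 0 0 -.9 .126 0 1;0 0 0 -.9 .126 0 1;0 0 0 0 0 0 1;0 0 0 0 0 0 1'
python3 - <<'E'
from h import *
print(tool().round(4))
p=shot("wrist"); cv2.imwrite("pics/w2.png",p["frame"]); np.save("w2.npy",p["depth"])
A=cloud(p,np.ones(p["depth"].shape,bool)); 
h=A[(abs(A[:,0]-.547)<.04)&(abs(A[:,1]+.159)<.04)&(abs(A[:,2]-.075)<.004)]
print("hub",len(h),np.median(h[:,2]),cv2.minEnclosingCircle((h[:,:2]*1000).astype(np.float32)))
# rectified view of plane z=.075, 0.1 mm/px... north=+x, right=-y
N=280; a=np.linspace(-.03,.03,N); c0=np.array([.547,-.159])
mx=np.zeros((N,N),np.float32);my=mx.copy()
for i in range(N):
  for j in range(N): mx[i,j],my[i,j]=px(p,[c0[0]-a[i],c0[1]-a[j],.075])
rw=cv2.remap(p["frame"],mx,my,cv2.INTER_CUBIC)
t=cv2.imread("pics/top0.png"); q=shot("top")
for i in range(N):
  for j in range(N): mx[i,j],my[i,j]=px(q,[c0[0]-a[i],c0[1]-a[j],.075])
rt=cv2.remap(t,mx,my,cv2.INTER_CUBIC)
cv2.imwrite("pics/rect.png",np.hstack([rw,rt,cv2.resize(p["frame"],(373,280))])[:, :800]); cv2.imwrite("pics/rw.png",rw)
E
```

```text
t: 8.32
position: [0.4321, -0.1944, 0.1847]
orientation: [-0.001, 0.755, 0.656, -0.0]
wrist_force: [0.1, -0.8, -2.5]
finger_gap: 0.0123
gripper_force: 78.5
[[ 1.387e-01  9.903e-01 -1.000e-03  4.321e-01]
 [ 9.903e-01 -1.387e-01  8.000e-04 -1.944e-01]
 [ 7.000e-04 -1.100e-03 -1.000e+00  1.847e-01]
 [ 0.000e+00  0.000e+00  0.000e+00  1.000e+00]]
hub 2637 0.07488264614933793 ((546.0634765625, -157.5667724609375), 24.609760284423828)
```

View pics/rect.png

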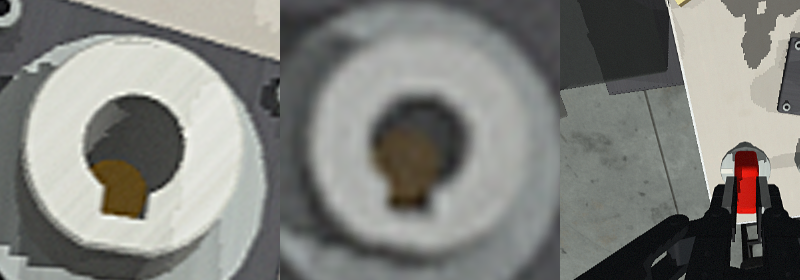

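```bash
python3 -m inch '0 0 0 .32 .675 0 1;0 0 0 .32 .675 0 1;0 0 0 .32 .675 0 1;0 0 0 .33 .675 0 1;0 0 0 0 0 .4 1;0 0 0 0 0 .5 1;0 0 0 0 0 .3 1;0 0 0 0 0 0 1;0 0 0 0 0 0 1'
python3 - <<'E'
from h import *
print(tool().round(4))
p=shot("scene"); c,r=px(p,[.546,-.158,.1]).astype(int); a=cv2.resize(p["frame"][r-40:r+40,c-40:c+40],(400,400),interpolation=cv2.INTER_CUBIC)
for X in ([.546,-.158,.075],[.546,-.158,.0825]): 
    u=(px(p,X)-[c-40,r-40])*5; print(u)
p2=shot("wrist"); cv2.imwrite("pics/w3.png",p2["frame"])
b=cv2.resize(p2["frame"][120:320,180:380],(400,400))
cv2.imwrite("pics/near.png",np.hstack([a,b]))
E
```

```text
t: 9.55
position: [0.5466, -0.1588, 0.1382]
orientation: [0.001, 0.755, 0.656, 0.0]
wrist_force: [0.7, 0.1, -1.6]
finger_gap: 0.0124
gripper_force: 78.7
[[ 1.386e-01  9.904e-01  1.300e-03  5.466e-01]
 [ 9.904e-01 -1.386e-01 -6.000e-04 -1.588e-01]
 [-4.000e-04  1.400e-03 -1.000e+00  1.382e-01]
 [ 0.000e+00  0.000e+00  0.000e+00  1.000e+00]]
[201.82368049 237.46056726]
[202.08654188 227.28381879]
```

View pics/near.png

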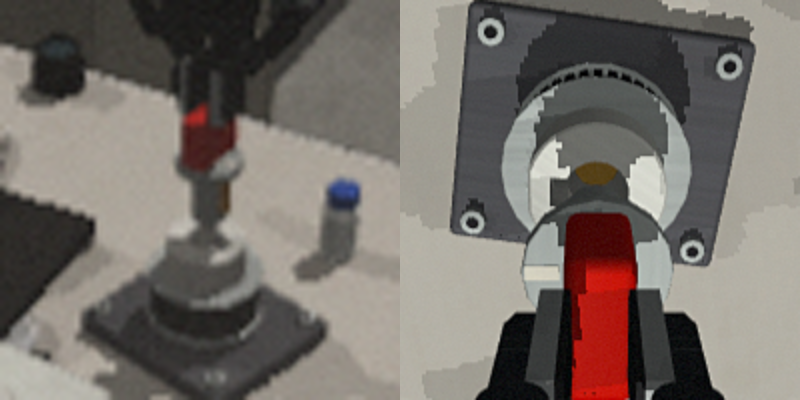

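```bash
python3 -m inch '0 0 0 0 0 .2 1;0 0 0 0 0 .15 1;0 0 0 0 0 .1 1;0 0 0 0 0 0 1'; python3 -m inch '0 0 0 0 0 .1 1;0 0 0 0 0 0 1'
```

```text
t: 10.15
position: [0.5463, -0.1585, 0.1187]
orientation: [-0.0, 0.754, 0.656, -0.0]
wrist_force: [-0.6, -0.8, -3.0]
finger_gap: 0.0123
gripper_force: 78.6
t: 10.4
position: [0.5463, -0.1586, 0.115]
orientation: [-0.0, 0.755, 0.656, -0.0]
wrist_force: [0.3, 0.7, -1.4]
finger_gap: 0.012
gripper_force: 78.7
```

```bash
python3 -m inch '0 0 0 0 0 .07 1;0 0 0 0 0 .07 1;0 0 0 0 0 0 1'; python3 -m inch '0 0 0 0 0 .07 1;0 0 0 0 0 0 1'
```

```text
t: 10.78
position: [0.5463, -0.1586, 0.1093]
orientation: [-0.0, 0.755, 0.656, -0.0]
wrist_force: [0.3, 1.0, -2.0]
finger_gap: 0.0123
gripper_force: 78.7
t: 11.02
position: [0.5463, -0.1586, 0.1066]
orientation: [-0.0, 0.755, 0.656, -0.0]
wrist_force: [0.4, 0.7, -3.1]
finger_gap: 0.0126
gripper_force: 78.7
```

```bash
python3 -m inch '0 0 0 0 0 .1 1;0 0 0 0 0 .1 1;0 0 0 0 0 0 1' 120; python3 -m inch '0 0 0 0 0 .1 1;0 0 0 0 0 .1 1;0 0 0 0 0 0 1'; python3 -m inch '0 0 0 0 0 .05 1;0 0 0 0 0 0 1;0 0 0 0 0 0 1'
```

```text
t: 11.4
position: [0.5479, -0.1591, 0.1039]
orientation: [0.003, 0.754, 0.656, 0.001]
wrist_force: [-8.1, 3.1, 21.1]
finger_gap: -0.0001
gripper_force: 10.3
t: 11.78
position: [0.5503, -0.1596, 0.103]
orientation: [0.006, 0.754, 0.656, 0.004]
wrist_force: [-17.7, 8.2, 50.7]
finger_gap: -0.0001
gripper_force: 25.3
t: 12.15
position: [0.5508, -0.1597, 0.1028]
orientation: [0.007, 0.754, 0.656, 0.004]
wrist_force: [-21.3, 9.3, 58.6]
finger_gap: -0.0
gripper_force: 29.2
```

```bash
python3 -m inch '0 0 0 0 0 -.25 1;0 0 0 0 0 0 1' 40
python3 - <<'E'
from h import *
print(tool().round(4))
p=shot("scene"); c,r=px(p,[.546,-.158,.1]).astype(int); a=cv2.resize(p["frame"][r-40:r+40,c-40:c+40],(400,400),interpolation=cv2.INTER_CUBIC)
p2=shot("wrist")
b=cv2.resize(p2["frame"][140:340,180:380],(400,400))
cv2.imwrite("pics/near2.png",np.hstack([a,b]))
E
```

```text
t: 12.4
position: [0.5474, -0.1591, 0.101]
orientation: [0.002, 0.755, 0.656, 0.001]
wrist_force: [1.1, 0.3, 3.3]
finger_gap: -0.0001
gripper_force: 2.2
[[ 0.1386  0.9903  0.0038  0.5474]
 [ 0.9904 -0.1386 -0.0017 -0.1591]
 [-0.0012  0.004  -1.      0.101 ]
 [ 0.      0.      0.      1.    ]]
```

View pics/near2.png

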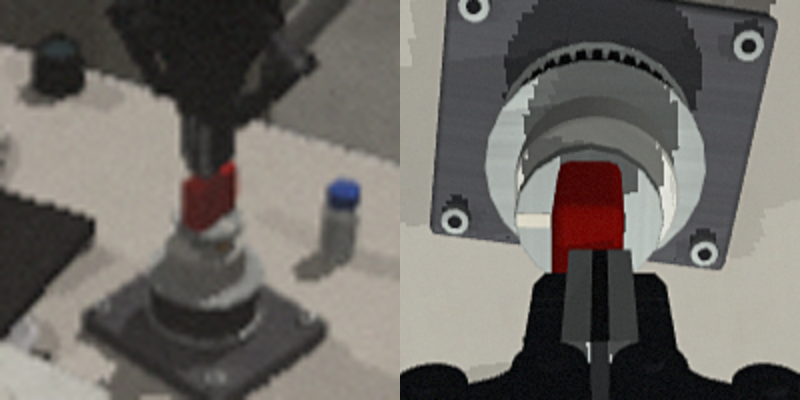

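Run:
```python
from h import *
for n in ["wrist","scene","top"]:
    p=shot(n); f=p["frame"].astype(int)
    red=((f[...,2]>f[...,1]+40)&(f[...,2]>f[...,0]+40)); C=cloud(p,red); C=C[(abs(C[:,0]-.547)<.05)&(abs(C[:,1]+.158)<.06)&(C[:,2]>.07)]
    print(n,len(C),np.percentile(C,[2,20,50,80,98],axis=0).round(4).tolist() if len(C) else 0)
    A=cloud(p,~red); A=A[(abs(A[:,0]-.547)<.028)&(abs(A[:,1]+.158)<.028)&(A[:,2]>.07)&(A[:,2]<.1)]
    print(np.histogram(A[:,2],bins=np.arange(.07,.102,.002)))
    if n=="wrist":
        print("tcp px",px(p,tool()[:3,3]), (np.linalg.inv(tool())@np.r_[C.mean(0),1]).round(4))
        s=silhouettes(p,"shaft_grip")
        c=A[(A[:,2]>.0)]
```

```text
wrist 1578 [[0.538, -0.1526, 0.0945], [0.5413, -0.1467, 0.1066], [0.5461, -0.1413, 0.1193], [0.5509, -0.1395, 0.1209], [0.5539, -0.1387, 0.1223]]
(array([  76,  200, 1190,   35,    0,    0,   11,   76,  153, 1652,   95,
         18,    0,    0,    1]), array([0.07 , 0.072, 0.074, 0.076, 0.078, 0.08 , 0.082, 0.084, 0.086,
       0.088, 0.09 , 0.092, 0.094, 0.096, 0.098, 0.1  ]))
tcp px [279.52363152 260.30536956] [ 0.0158 -0.0029 -0.0157  1.    ]
scene 20 [[0.5351, -0.1721, 0.1156], [0.5362, -0.1666, 0.1197], [0.5409, -0.1461, 0.1222], [0.5462, -0.1423, 0.123], [0.5489, -0.1396, 0.1242]]
(array([ 9, 10, 17, 37, 11,  1,  0,  0,  9, 12, 25,  9,  5,  7,  5]), array([0.07 , 0.072, 0.074, 0.076, 0.078, 0.08 , 0.082, 0.084, 0.086,
       0.088, 0.09 , 0.092, 0.094, 0.096, 0.098, 0.1  ]))
top 13 [[0.5408, -0.1486, 0.1181], [0.5411, -0.1466, 0.1187], [0.5428, -0.1444, 0.1197], [0.5463, -0.1428, 0.1212], [0.5488, -0.1425, 0.1227]]
(array([ 4, 16, 27,  7,  0,  0,  0,  5, 13, 19,  7,  3,  1,  0,  1]), array([0.07 , 0.072, 0.074, 0.076, 0.078, 0.08 , 0.082, 0.084, 0.086,
       0.088, 0.09 , 0.092, 0.094, 0.096, 0.098, 0.1  ]))
```

Run:
```python
from h import *
p=shot("wrist"); T=np.linalg.inv(tool()); 
r,c=np.mgrid[0:420,0:560]; m=p["depth"]>0
A=cloud(p,m); t=A@T[:3,:3].T+T[:3,3]; rr=r[m];cc=c[m]
for row in range(262,420,12):
    s=(rr==row)&(cc>=262)&(cc<=300); i=np.nonzero(s)[0][::6]
    print(row,[(int(cc[k]),*(t[k]*1000).round(0).astype(int)) for k in i])
q=shot("scene"); print("scene tcp px",px(q,tool()[:3,3]),px(q,tool()[:3,3]+[0,0,.02]), (px(q,[.546,-.158,.1])).astype(int))
```

```text
262 [(262, np.int64(11), np.int64(-8), np.int64(-23)), (268, np.int64(10), np.int64(-5), np.int64(-22)), (274, np.int64(11), np.int64(-2), np.int64(-23)), (280, np.int64(10), np.int64(0), np.int64(-22)), (286, np.int64(10), np.int64(3), np.int64(-21)), (292, np.int64(-7), np.int64(7), np.int64(11)), (298, np.int64(-6), np.int64(10), np.int64(10))]
274 [(262, np.int64(4), np.int64(-8), np.int64(-22)), (268, np.int64(11), np.int64(-5), np.int64(-34)), (274, np.int64(11), np.int64(-2), np.int64(-34)), (280, np.int64(11), np.int64(0), np.int64(-34)), (286, np.int64(11), np.int64(3), np.int64(-34)), (292, np.int64(11), np.int64(5), np.int64(-34)), (298, np.int64(-13), np.int64(10), np.int64(10))]
286 [(262, np.int64(7), np.int64(-7), np.int64(-37)), (268, np.int64(11), np.int64(-4), np.int64(-44)), (274, np.int64(11), np.int64(-2), np.int64(-43)), (280, np.int64(11), np.int64(0), np.int64(-43)), (286, np.int64(11), np.int64(2), np.int64(-44)), (292, np.int64(12), np.int64(5), np.int64(-45)), (298, np.int64(7), np.int64(7), np.int64(-36))]
298 [(262, np.int64(11), np.int64(-6), np.int64(-5
[... 3196 characters left out ...]
), np.int64(-97)), (274, np.int64(10), np.int64(-1), np.int64(-97)), (280, np.int64(10), np.int64(0), np.int64(-97)), (286, np.int64(9), np.int64(2), np.int64(-96)), (292, np.int64(10), np.int64(3), np.int64(-97)), (298, np.int64(11), np.int64(4), np.int64(-98))]
418 [(262, np.int64(11), np.int64(-4), np.int64(-102)), (268, np.int64(11), np.int64(-3), np.int64(-101)), (274, np.int64(11), np.int64(-1), np.int64(-101)), (280, np.int64(11), np.int64(0), np.int64(-102)), (286, np.int64(10), np.int64(1), np.int64(-101)), (292, np.int64(12), np.int64(3), np.int64(-102)), (298, np.int64(11), np.int64(4), np.int64(-102))]
scene tcp px [294.45138129 179.71539236] [294.59560415 174.09040493] [294 179]
```

```bash
python3 -m inch '0 0 0 0 0 -.3 1;0 0 0 0 0 -.4 1;0 0 0 0 0 0 0;0 0 0 0 0 0 0;0 0 0 0 0 0 0;0 0 0 0 0 0 0;0 0 0 0 0 0 0' 60
python3 - <<'E'
from h import *
print(tool().round(4)); p=shot("wrist"); f=p["frame"].astype(int)
red=((f[...,2]>f[...,1]+40)&(f[...,2]>f[...,0]+40)); C=cloud(p,red); C=C[(abs(C[:,0]-.547)<.05)&(abs(C[:,1]+.158)<.06)&(C[:,2]>.07)]
t=C[C[:,2]>np.percentile(C[:,2],98)-.006]; print(len(C),np.percentile(C[:,2],98),cv2.minAreaRect((t[:,:2]*1000).astype(np.float32)))
T=np.linalg.inv(tool()); m=p["depth"]>0; A=cloud(p,m)@T[:3,:3].T+T[:3,3]
F=A[(abs(A[:,0])<.014)&(abs(A[:,1])>.03)&(abs(A[:,1])<.07)&(A[:,2]<-.005)]; print("open finger end z",np.percentile(F[:,2],[50,90,99,100]))
E
```

```text
t: 13.68
position: [0.5464, -0.1586, 0.1267]
orientation: [-0.0, 0.755, 0.656, -0.0]
wrist_force: [0.0, 0.5, -0.2]
finger_gap: 0.0854
gripper_force: 0.0
[[ 1.385e-01  9.904e-01 -4.000e-04  5.464e-01]
 [ 9.904e-01 -1.385e-01  1.000e-04 -1.586e-01]
 [ 0.000e+00 -4.000e-04 -1.000e+00  1.267e-01]
 [ 0.000e+00  0.000e+00  0.000e+00  1.000e+00]]
2333 0.12401011754584372 ((544.75, -157.1587677001953), (35.98763656616211, 15.87619686126709), 80.92460632324219)
open finger end z [-0.08501997 -0.05144918 -0.03845116 -0.03358771]
```

```bash
python3 -m inch '0 0 0 .02 -.02 .5 0;0 0 0 0 0 .5 0;0 0 0 0 0 .24 0;0 0 0 0 0 0 .6;0 0 0 0 0 0 1;0 0 0 0 0 0 1;0 0 0 0 0 0 1;0 0 0 0 0 0 1;0 0 0 0 0 0 1' 80
```

```text
t: 14.85
position: [0.546, -0.1579, 0.0777]
orientation: [0.0, 0.755, 0.656, 0.0]
wrist_force: [-0.2, 0.0, 2.1]
finger_gap: 0.0144
gripper_force: 78.4
```

```bash
python3 -m inch '0 0 0 0 0 .06 1;0 0 0 0 0 .06 1;0 0 0 0 0 0 1'; python3 -m inch '0 0 0 0 0 .06 1;0 0 0 0 0 0 1'
```

```text
t: 15.22
position: [0.546, -0.1579, 0.0727]
orientation: [0.0, 0.755, 0.656, 0.0]
wrist_force: [0.2, -0.6, 4.4]
finger_gap: 0.0147
gripper_force: 79.0
t: 15.48
position: [0.5461, -0.1579, 0.0706]
orientation: [0.0, 0.755, 0.656, 0.0]
wrist_force: [-0.1, 1.1, 5.6]
finger_gap: 0.0143
gripper_force: 79.1
```

```bash
for i in 1 ; do python3 -m inch '0 0 0 0 0 .05 1;0 0 0 0 0 0 1'; done; python3 -m inch '0 0 0 0 0 .04 1;0 0 0 0 0 0 1;0 0 0 0 0 0 1'
```

```text
t: 15.72
position: [0.5461, -0.1579, 0.0689]
orientation: [0.001, 0.755, 0.656, 0.0]
wrist_force: [-0.7, 0.1, 7.2]
finger_gap: 0.0145
gripper_force: 79.3
t: 16.1
position: [0.5462, -0.158, 0.0682]
orientation: [0.001, 0.755, 0.656, 0.0]
wrist_force: [-3.1, 1.0, 12.0]
finger_gap: 0.0148
gripper_force: 79.8
```

Force jumps, so the collar is probably seating. Press a little more and measure the heights.

```bash
python3 -m inch '0 0 0 0 0 .03 1;0 0 0 0 0 0 1;0 0 0 0 0 0 1'
cat > chk.py <<'E'
from h import *
for n in ["wrist","scene"]:
    p=shot(n); f=p["frame"].astype(int)
    red=((f[...,2]>f[...,1]+40)&(f[...,2]>f[...,0]+40)); C=cloud(p,red); C=C[(abs(C[:,0]-.547)<.05)&(abs(C[:,1]+.158)<.06)&(C[:,2]>.07)]
    print(n,len(C),"grip top",np.percentile(C[:,2],[90,98]).round(4), np.percentile(C,[1,99],axis=0).round(4).tolist())
    A=cloud(p,~red); A=A[(abs(A[:,0]-.547)<.028)&(abs(A[:,1]+.158)<.028)&(A[:,2]>.066)&(A[:,2]<.1)]
    print(np.histogram(A[:,2],bins=np.arange(.066,.102,.002)))
p=shot("wrist"); cv2.imwrite("pics/fin.png",np.hstack([cv2.resize(p["frame"][140:340,180:380],(400,400))]))
E
python3 chk.py
```

```text
t: 16.48
position: [0.5462, -0.158, 0.0681]
orientation: [0.001, 0.754, 0.656, 0.0]
wrist_force: [-7.3, 2.3, 19.2]
finger_gap: 0.0143
gripper_force: 80.8
wrist 3996 grip top [0.1135 0.114 ] [[0.5383, -0.1738, 0.0861], [0.5555, -0.139, 0.1141]]
(array([  94,  128,  104,  265, 1223,  138,  183, 1130,   65,   22,    0,
          1,    0,   23,   50,   99,  121]), array([0.066, 0.068, 0.07 , 0.072, 0.074, 0.076, 0.078, 0.08 , 0.082,
       0.084, 0.086, 0.088, 0.09 , 0.092, 0.094, 0.096, 0.098, 0.1  ]))
scene 27 grip top [0.1199 0.1272] [[0.5393, -0.1619, 0.1097], [0.5536, -0.14, 0.1284]]
(array([ 5, 12,  9,  7, 16, 21, 15,  7, 28,  7,  7,  2,  3,  5,  4,  5,  6]), array([0.066, 0.068, 0.07 , 0.072, 0.074, 0.076, 0.078, 0.08 , 0.082,
       0.084, 0.086, 0.088, 0.09 , 0.092, 0.094, 0.096, 0.098, 0.1  ]))
```

```bash
python3 -m inch '0 0 0 0 0 .02 1;0 0 0 0 0 0 1;0 0 0 0 0 0 1;0 0 0 0 0 0 1;0 0 0 0 0 0 1;0 0 0 0 0 0 1;0 0 0 0 0 0 1;0 0 0 0 0 0 1' && python3 chk.py | grep wrist && python3 -c "
from station import job_done,read_state
s=read_state();print(s['position'],s['wrist_force'],s['gripper_force']);print(job_done())"
```

```text
t: 17.62
position: [0.5463, -0.158, 0.0682]
orientation: [0.001, 0.754, 0.656, 0.0]
wrist_force: [-9.5, 2.5, 22.5]
finger_gap: 0.0145
gripper_force: 81.4
wrist 4003 grip top [0.1135 0.114 ] [[0.5383, -0.1738, 0.0862], [0.5556, -0.139, 0.1142]]
[ 0.54626742 -0.15802056  0.06813406] [-9.27233335  2.83310077 22.72305673] 81.40090584754944
the job is handed in; nothing more can be done
None
```

I handed the job in at about 17.6 s with the red shaft keyed into the hub, its collar measured down on the hub face, and still held pressed home at about 22 N of push and 81 N of grip; the first grip slipped off during insertion, so I re-gripped it lower, and the hand-in call returned no verdict.

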